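# Test the bench safety cut-out and set its lever again

## Task

Test the safety cut-out of the optician's bench: press the round test button on the cut-out box and let its lever drop by itself, without pulling it, then lift the lever by its knob all the way back to where it stood, tipped back past upright so that it stays there when you let go. Do not press the square lamp button on the small box beside it, and leave the lens clock, the tray of brown lenses and the screwdriver where they lie.

Things in the scene. Friction and masses are not known exactly. Their poses are not given: they have to be found in the camera images.
- test_button_top (a point): Centre of the top face of the round steel test button (28 mm across, standing 14 mm proud of a raised ridge) on the cast aluminium cut-out box, which is fixed to the bench, 120 x 200 mm and 70 mm high; the ridge, 30 mm higher (top 100 mm above the bench), runs from the button to the lever. The top face is 114 mm above the bench at rest. It is pressed straight down.
- test_button (a joint): Travel of the test button in m: 0 released, 0.008 fully down. It springs back; about 1 N starts it, about 7 N brings it fully down. Past about half its travel it trips the lever, which then falls under its own weight in about 0.5 s.
- trip_lever (a joint): Angle of the cut-out lever in rad: 0 is home (tipped back 13 degrees past upright, where its weight keeps it), 0.22 is upright, 1.5 is dropped (knob out in front of the box, 17 degrees above level). From past upright it falls to whichever side it leans. Lifting takes about 1 N.
- lever_knob (a point): Centre of the knob at the end of the lever: a brass cylinder 24 mm in diameter and 26 mm long lying along the pivot's line (y axis), its ends bevelled to 12 mm flats, to pinch from above across its length; held so it turns between the fingers as the lever swings, with some drag, so the lever may lag a few degrees behind. It stands 85 mm from the pivot on a steel arm 10 mm wide (along y) and 8 mm thick; it is about 171 mm above the bench at home and about 113 mm when dropped.
- lever_pivot (a point): Point on the lever's pivot line, 88 mm above the bench, on the fixed box. Its y axis is the pivot line (horizontal), z is up, x is level and points to the side to which the lever tips at home; the lever drops to the -x side, clear in front of the box, whose front face is 25 mm to -x of the pivot. The test button's centre lies 17 mm to -x and 115 mm to -y of this point. Knob centre = pivot + 85 mm x (sin(a) x + cos(a) z), a = 0.22 - joint value.
- lamp_button (a joint): Bystander: travel in m (0 released, 0.006 down) of the square 30 mm steel lamp button on a fixed low aluminium box, 55 mm square and 48 mm high with its button, near the cut-out box. Not to be pressed.
- lens_clock: Bystander: loose cast aluminium lens clock, a round dial gauge 58 mm across and 16 mm thick with three short pins, lying face up on the bench; origin at the centre of its underside.
- lens_tray: Bystander: loose wooden tray 160 x 90 x 16 mm with a pair of smoky brown lenses; origin at the centre of its underside.
- screwdriver: Bystander: loose brass-handled eyewire screwdriver 120 mm long, lying on the bench; origin under its middle.

How it is judged:
By the outcome, as a careful person would: the job done as asked, in the order asked, and still so for the second after the job is handed in, with the robot touching nothing.
It also fails if it takes over 45 s, if anything falls off the work surface, if the arm or the gripper's body presses on something with over 40 N, if the wrist force passes 120 N, or if a joint passes its speed limit or range.

## Robot

A 6-joint arm with a two-finger parallel gripper is mounted at the origin on the work surface. World frame = base frame: x ahead of the robot, y to its left, z up, the work surface at z = 0. Lengths are in m, angles in rad, forces in N, time in s.
With the tool pointing down it reaches from about 0.325 to 0.9 m from the base axis. Payload 6.1 kg.
Tool frame: the origin (TCP) lies between the finger pads; the fingertips stand env.tcp_to_tips ahead of it and the grasp point (between the pads) is the TCP (env.tcp_to_tips is the distance from the TCP to the fingertips, in m); z points along the fingers, y is the line along which they close (so a half turn about z gives the same grasp; the last joint's range is limited). The gripper opens to 87 mm and grips with 3 to 60 N. Pads are 19 mm wide; open, the fingers measure 117 mm over their backs; the gripper's body (75 mm by 190 mm) begins 51 mm behind the grasp point.
Start: joints at [1.219, 0.22, 1.526, -0, 1.395, -0.126], TCP at [0.14, 0.609, 0.242] pointing down, gripper open.
Joint ranges: [-2.98, 2.98], [-0.91, 2.08], [0.09, 2.57], [-1.24, 4.39], [0.2, 2.65], [-2.68, 2.68]. Speed limits (rad/s): [2.57, 2.57, 3.01, 3.14, 3.14, 3.14].

## Interface

Orientations are given as a unit quaternion [w, x, y, z].
In Python, from station import env, viewer gives the robot as it stands.
- The arm moves only by the tool move_arm, never from a script. Its argument "motion" is a list of rows, each a list of 7 numbers: the shift along the tool's x, y, z in cm, then the turn, a rotation vector about the tool's x, y, z in rad, then the closure, from 0 (fully open) to 1 (shut). In form: [[tx, ty, tz, ax, ay, az, jaw], ...]. A call has 1 to 5 rows; each row is the pose to reach, as a shift and turn from the pose commanded when the call began, along the tool's axes at that moment; what a row does not reach only later rows make up. A row lasts 1/8 s, in which the tool goes at most 62.5 mm and 10.7 degrees, less where a joint would pass 70% of its speed; a pose out of reach is approached as far as the arm can. A call with a gripper value outside its range is refused whole. The fingers move at their own pace and stop on an object; "force" is the grip in N (left out, the last holds). Time passes only in rows, so rows that repeat a pose let the fingers close. It gives the time, the measured TCP pose, the force, the opening and the grip force at its end, in the units of the state.
- env.get_obs(): the state, without advancing time (a new reading comes with each control period).
- viewer.read_camera(name): name is "scene" or "top"; returns the picture (480x640x3 uint8, blue, green, red); there is no depth.
- viewer.camera_params(name): a dict with "camera_matrix" (3x3 intrinsics, pixels), "origin" and "attitude" of the camera in the world. Camera axes: x right, y up, looking along -z (the intrinsics and any distortion apply to the point x, -y, -z); pixel columns grow to the right and rows downward; lengths in m; the calibration is good to about 2 mm. A picture is of the moment at which its call begins. camera_params takes no time and is no camera call.
- env.hand_in(): hands the job in; it is judged then, once.
The state is a dict: "t": time; "joints": joint angles; "qvel": joint speeds; "joint_efforts": joint torques, N m; "eef_pos": TCP position; "tcp_rot": TCP orientation; "ft_force": force on the tool from outside, world axes, zero at the start; "torque": the same for the moment, N m; "finger_gap": finger opening in m; "gripper_force": force on a finger pad.
Only numpy, scipy, OpenCV 4.12 (cv2) and the standard library are available. Lean on these libraries where they do the work, as an engineer would, in place of code of your own. Each camera call takes 0.05 s, during which the arm holds its last target. There are 200 camera calls.

## Working session

There is one attempt and no reset: what is moved stays moved. The work goes in short steps, Python scripts to look and compute and a tool call to move; the robot and the scene stay as the last step left them, time stands still between calls to the robot, and variables do not carry over. Pictures are saved under pics/ and viewed, at most 10 in all, crops included, and the job is handed in when it is done.

Besides the shell and the picture viewer there is one more tool, called after "Request:" by a JSON object that holds its "name" and its "arguments". move_arm: Moves the arm, as the interface text tells. Its arguments: {"type":"object","properties":{"motion":{"type":"array","items":{"type":"array","items":{"type":"number"}}},"force":{"type":"number"}},"required":["motion"]}

```bash
mkdir -p pics; cat > h.py <<'E'
import numpy as np,cv2
from station import env,viewer
def ray(n,u,v):
    p=viewer.camera_params(n);K=np.array(p["camera_matrix"]);d=np.array(p.get("distortion",np.zeros(5)),float)
    x,y=cv2.undistortPoints(np.array([[[u,v]]],float),K,d)[0,0]
    A=np.array(p["attitude"],float)
    if A.shape!=(3,3):
        from scipy.spatial.transform import Rotation as R
        A=R.from_quat(np.r_[A[1:],A[0]]).as_matrix()
    return np.array(p["origin"]),A@np.array([x,-y,-1])
def plane(n,u,v,z):
    o,d=ray(n,u,v);return o+d*(z-o[2])/d[2]
E
python3 - <<'E'
from h import *
for n in("scene","top"):
    cv2.imwrite(f"pics/{n}0.png",viewer.read_camera(n));print(viewer.camera_params(n))
o=env.get_obs();print(o["t"],o["eef_pos"],o["tcp_rot"],env.tcp_to_tips,o["ft_force"])
E
```

```text
{'camera_matrix': array([[551.87516392,   0.        , 312.62977525],
       [  0.        , 551.87516392, 240.26008753],
       [  0.        ,   0.        ,   1.        ]]), 'origin': array([ 1.0287749 , -0.53285709,  0.72548543]), 'attitude': array([0.8600383 , 0.40696553, 0.13666677, 0.27574511])}
{'camera_matrix': array([[516.50393277,   0.        , 322.71316387],
       [  0.        , 516.50393277, 245.99263055],
       [  0.        ,   0.        ,   1.        ]]), 'origin': array([0.37816252, 0.06051499, 0.99383505]), 'attitude': array([ 0.73265153,  0.08129875, -0.07648566, -0.67138826])}
0.1 [0.13976366 0.60860398 0.24051891] [-2.08145576e-04  1.12677432e-01  9.93631193e-01 -8.97726443e-04] 0.019 [ 0.061097   -0.55551832  0.35715091]
```

View pics/scene0.png

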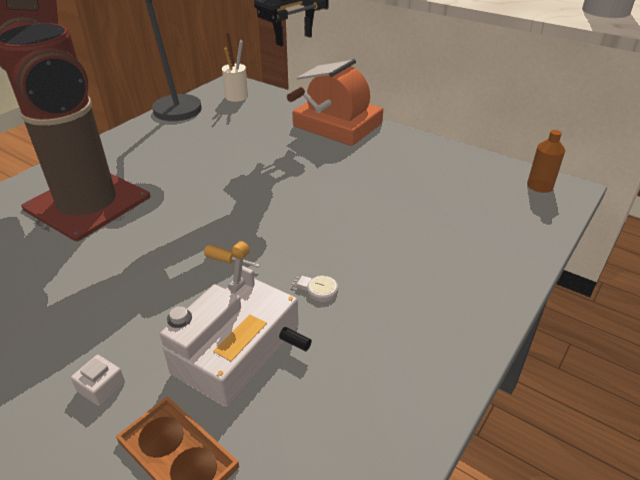

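View pics/top0.png

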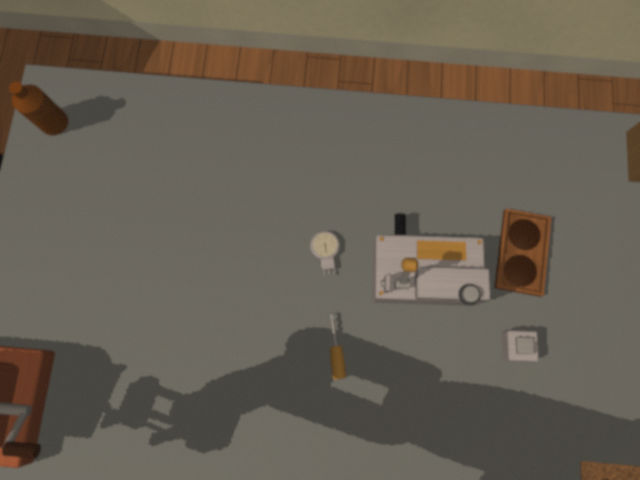

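The scene view shows the button at (179,315), the knob at (240,250) and the screwdriver handle at (217,254). In the top view the button is at (470,293), the knob at (409,265), the lamp button at (525,346) and the box's front edge faces the robot.

```bash
python3 - <<'E'
from h import *
def tri(a,b):
    o1,d1=ray("top",*a);o2,d2=ray("scene",*b)
    s=np.linalg.lstsq(np.c_[d1,-d2],o2-o1,rcond=None)[0];p,q=o1+d1*s[0],o2+d2*s[1]
    return (p+q)/2,np.linalg.norm(p-q)
t=cv2.imread("pics/top0.png");s=cv2.imread("pics/scene0.png")
def blob(im,x0,y0,x1,y1):
    h=cv2.cvtColor(im[y0:y1,x0:x1],cv2.COLOR_BGR2HSV);m=cv2.inRange(h,(8,120,80),(30,255,255))
    n,l,st,c=cv2.connectedComponentsWithStats(m);return [(st[i].tolist(),c[i]+[x0,y0]) for i in range(1,n) if st[i,4]>15]
print(blob(t,395,250,425,280),blob(s,232,235,252,265))
np.set_printoptions(precision=4,suppress=True)
print("knob",tri((409.5,265),(240.5,250)),plane("top",409.5,265,.171),plane("scene",240.5,250,.171))
print("btn",tri((470,293),(179,314)),plane("top",470,293,.114),plane("scene",179,314,.114))
# box top edges at z=.07 and front ridge
for u,v,z in[(376,236,.07),(484,236,.07),(375,301,.07),(490,301,.1),(490,268,.1),(525,346,.048),(325,245,.016),(334,315,0),(339,378,0)]:print(u,v,plane("top",u,v,z))
cv2.imwrite("pics/c.png",np.hstack([cv2.resize(t[220:320,360:510],None,fx=2.6,fy=2.6,interpolation=2),cv2.resize(s[230:330,150:300],None,fx=2.6,fy=2.6,interpolation=2)]))
E
```

```text
[([23, 0, 7, 9, 63], array([421., 254.])), ([7, 9, 15, 13, 170], array([409.23529412, 264.74117647]))] [([0, 6, 17, 18, 230], array([239.92173913, 249.6826087 ]))]
knob (array([ 0.5462, -0.0683,  0.1702]), np.float64(0.0010000104543976998)) [ 0.5457 -0.0685  0.171 ] [ 0.5472 -0.0686  0.171 ]
btn (array([ 0.5182, -0.1846,  0.1094]), np.float64(0.0004758131281274901)) [ 0.5176 -0.1832  0.114 ] [ 0.5218 -0.1874  0.114 ]
376 236 [ 0.6152 -0.0201  0.07  ]
484 236 [ 0.6326 -0.2186  0.07  ]
375 301 [ 0.4953 -0.026   0.07  ]
490 301 [ 0.5089 -0.222   0.1   ]
490 268 [ 0.5671 -0.2211  0.1   ]
525 346 [ 0.4406 -0.3025  0.048 ]
325 245 [0.6024 0.0727 0.016 ]
334 315 [0.4705 0.044  0.    ]
339 378 [0.3548 0.0251 0.    ]
```

View pics/c.png

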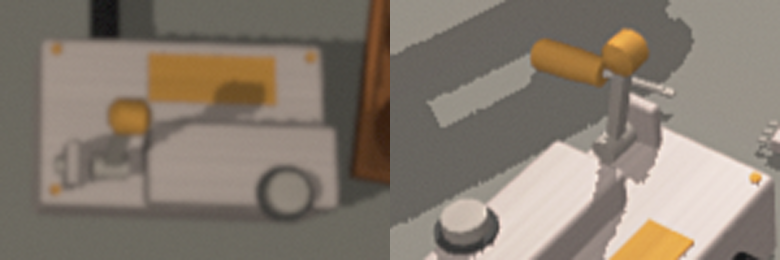

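```bash
cat >> h.py <<'E'
from scipy.spatial.transform import Rotation as R
def go(p,yaw):
    "tool row to reach TCP p, pointing down, closing line at yaw (deg)"
    o=env.get_obs();q=o["tcp_rot"];A=R.from_quat(np.r_[q[1:],q[0]])
    y=np.r_[np.cos(np.radians(yaw)),np.sin(np.radians(yaw)),0];z=np.r_[0,0,-1.]
    T=R.from_matrix(np.c_[np.cross(y,z),y,z])
    print(o["t"],o["eef_pos"].round(4),np.round(A.inv().apply(np.array(p)-o["eef_pos"])*100,2),(A.inv()*T).as_rotvec().round(3),o["joints"].round(2),o["ft_force"].round(1),o["finger_gap"])
E
python3 -c "
from h import *
go((.519,-.185,.22),35)"
```

```text
0.1 [0.1398 0.6086 0.2405] [-54.73 -68.85   2.17] [-0.002  0.     0.734] [ 1.22  0.22  1.53 -0.    1.39 -0.13] [ 0.1 -0.6  0.4] 0.08711868914361565
```

Request:
{"name": "move_arm", "arguments": {"motion": [[-54.7,-68.9,2,0,0,0.73,1],[-54.7,-68.9,2,0,0,0.73,1],[-54.7,-68.9,2,0,0,0.73,1],[-54.7,-68.9,2,0,0,0.73,1],[-54.7,-68.9,2,0,0,0.73,1]], "force": 10}}

```text
t: 0.72
eef_pos: [0.2748, 0.3253, 0.2341]
tcp_rot: [0.0, 0.46, 0.888, -0.0]
ft_force: [1.4, -0.1, 0.2]
finger_gap: 0.0448
gripper_force: 0.0
```

```bash
python3 -c "
from h import *
go((.519,-.185,.20),35)"
```

```text
0.725 [0.2748 0.3253 0.2341] [-55.78  -9.42   3.43] [0.    0.    0.003] [ 0.68 -0.27  2.02 -0.    1.39  0.07] [ 1.4 -0.1  0.2] 0.04479048874443198
```

Request:
{"name": "move_arm", "arguments": {"motion": [[-55.8,-9.4,3,0,0,0,1],[-55.8,-9.4,3,0,0,0,1],[-55.8,-9.4,3,0,0,0,1],[-55.8,-9.4,3,0,0,0,1],[-55.8,-9.4,3,0,0,0,1]]}}

```text
t: 1.35
eef_pos: [0.4101, 0.0439, 0.2178]
tcp_rot: [0.0, 0.46, 0.888, 0.0]
ft_force: [0.7, 0.6, 0.9]
finger_gap: 0.0017
gripper_force: 0.0
```

```bash
python3 -c "
from h import *
go((.519,-.185,.18),35)"
```

```text
1.35 [0.4101 0.0439 0.2178] [-24.98  -4.31   3.79] [0.001 0.    0.004] [-0.09 -0.3   2.07  0.    1.36 -0.7 ] [0.7 0.6 0.9] 0.0016689158804841452
```

Request:
{"name": "move_arm", "arguments": {"motion": [[-25,-4.3,1,0,0,0,1],[-25,-4.3,1,0,0,0,1],[-25,-4.3,2,0,0,0,1],[-25,-4.3,3,0,0,0,1],[-25,-4.3,4,0,0,0,1]]}}

```text
t: 1.98
eef_pos: [0.5191, -0.1863, 0.1763]
tcp_rot: [-0.001, 0.462, 0.887, -0.0]
ft_force: [-1.1, 0.6, 0.5]
finger_gap: 0.0004
gripper_force: 0.0
```

```bash
python3 - <<'E'
from h import *
go((.519,-.185,.133),35)
a=viewer.read_camera("top");b=viewer.read_camera("scene")
cv2.imwrite("pics/d.png",np.hstack([cv2.resize(a[200:350,360:560],None,fx=2,fy=2),cv2.resize(b[200:350,100:300],None,fx=2,fy=2)]))
E
```

```text
1.975 [ 0.5191 -0.1863  0.1763] [0.11 0.08 4.33] [-0.001 -0.001  0.   ] [-0.49  0.1   1.79 -0.    1.25 -1.1 ] [-1.1  0.6  0.5] 0.00036228282048973053
```

View pics/d.png

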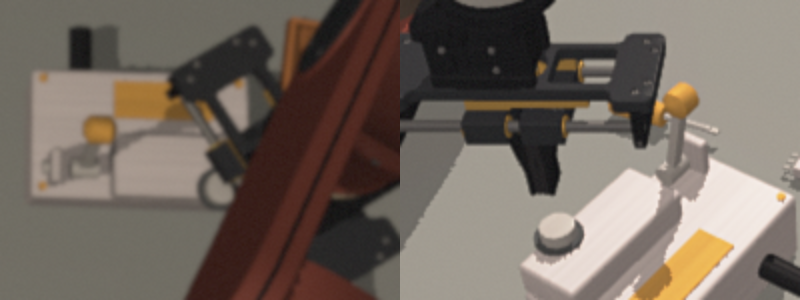

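The closed fingers stand above the button, and the gripper's end clears the knob by several centimetres. Next I press down.

Request:
{"name": "move_arm", "arguments": {"motion": [[0.1,0.1,2.5,0,0,0,1],[0.1,0.1,4.0,0,0,0,1],[0.1,0.1,4.7,0,0,0,1],[0.1,0.1,4.9,0,0,0,1],[0.1,0.1,4.9,0,0,0,1]]}}

```text
t: 2.7
eef_pos: [0.5193, -0.1814, 0.1297]
tcp_rot: [0.0, 0.46, 0.888, 0.0]
ft_force: [-1.6, 0.6, 3.3]
finger_gap: 0.0008
gripper_force: 1.4
```

```bash
python3 - <<'E'
from h import *
go((.519,-.185,.18),35)
b=viewer.read_camera("scene")
cv2.imwrite("pics/e.png",cv2.resize(b[200:400,100:350],None,fx=2,fy=2))
E
```

```text
2.7 [ 0.5193 -0.1814  0.1297] [-0.28 -0.23 -5.03] [0.001 0.001 0.005] [-0.48  0.15  1.83  0.    1.16 -1.1 ] [-1.6  0.6  3.3] 0.0008268040776132428
```

View pics/e.png

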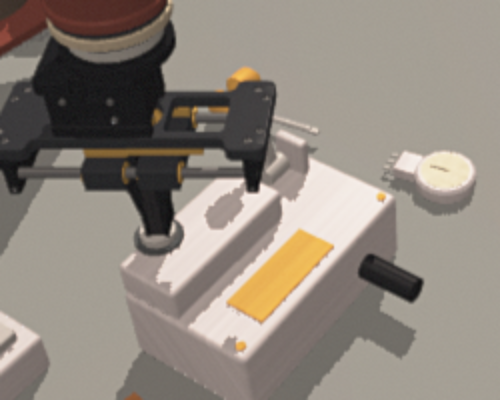

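The fingers rest on the button, and the knob shows at about (243,75), off its home spot. The lever seems to be falling, so I press a little further and then look.

Request:
{"name": "move_arm", "arguments": {"motion": [[0,0,0.3,0,0,0,1],[0,0,0.3,0,0,0,1],[0,0,0.3,0,0,0,1]]}}

```text
t: 3.12
eef_pos: [0.5197, -0.1819, 0.1264]
tcp_rot: [0.001, 0.46, 0.888, 0.0]
ft_force: [1.4, 2.2, 4.7]
finger_gap: 0.0005
gripper_force: 2.4
```

```bash
python3 - <<'E'
from h import *
go((.48,-.17,.2),35)
b=viewer.read_camera("scene");a=viewer.read_camera("top")
cv2.imwrite("pics/f.png",np.hstack([cv2.resize(a[200:350,360:560],None,fx=2,fy=2),cv2.resize(b[200:350,100:300],None,fx=2,fy=2)]))
E
```

```text
3.125 [ 0.5197 -0.1819  0.1264] [ 3.25 -2.55 -7.36] [0.001 0.001 0.004] [-0.48  0.16  1.83  0.    1.16 -1.1 ] [1.4 2.2 4.7] 0.0004931854423572802
```

View pics/f.png

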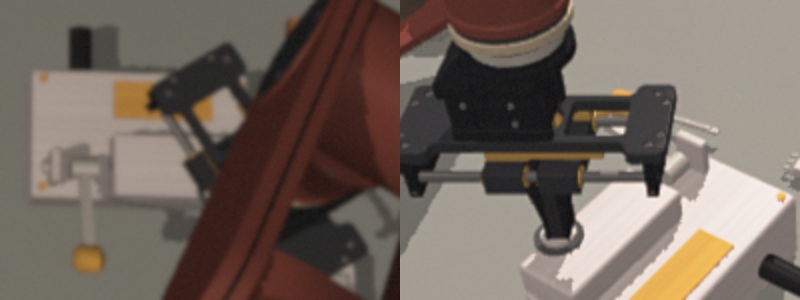

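The lever has dropped: in the top view the knob is at about (404,329), in front of the box. I go up and measure it.

Request:
{"name": "move_arm", "arguments": {"motion": [[0,0,-5,0,0,0,1],[0,0,-10,0,0,0,1],[5,3,-10,0,0,-0.18,0.6],[5,3,-10,0,0,-0.36,0.4],[5,3,-10,0,0,-0.54,0.4]]}}

```text
t: 3.85
eef_pos: [0.5142, -0.1232, 0.2252]
tcp_rot: [-0.001, 0.203, 0.979, -0.0]
ft_force: [-0.8, -0.7, -0.4]
finger_gap: 0.0227
gripper_force: 0.0
```

```bash
python3 - <<'E'
from h import *
a=viewer.read_camera("top");b=viewer.read_camera("scene");cv2.imwrite("pics/g.png",a)
def bl(im,x0,y0,x1,y1):
    m=cv2.inRange(cv2.cvtColor(im[y0:y1,x0:x1],cv2.COLOR_BGR2HSV),(8,120,60),(30,255,255))
    n,l,st,c=cv2.connectedComponentsWithStats(m);return [(st[i].tolist(),c[i]+[x0,y0]) for i in range(1,n) if st[i,4]>15]
for s,c in bl(a,380,310,430,350):print(s,c,plane("top",*c,.113))
p0=np.r_[.527,-.070,.088];x=np.r_[np.cos(.087),np.sin(.087),0]
print(p0+.085*(np.sin(-1.28)*x+np.cos(1.28)*np.r_[0,0,1]))
go((.446,-.077,.22),95)
E
```

```text
[17, 13, 15, 13, 169] [403.84023669 329.07692308] [ 0.44670726 -0.07354619  0.113     ]
[ 0.44587663 -0.07707559  0.11237079]
3.95 [ 0.5142 -0.1236  0.2251] [8.12 1.52 0.52] [-0.001 -0.001 -0.502] [-0.38  0.    1.79 -0.    1.35 -1.54] [-0.1  0.7 -0.2] 0.03061644076090688
```

Request:
{"name": "move_arm", "arguments": {"motion": [[8.1,1.7,0.5,0,0,-0.18,0.3],[8.1,1.7,0.5,0,0,-0.35,0.3],[8.1,1.7,2,0,0,-0.49,0.3],[8.1,1.7,4,0,0,-0.49,0.3],[8.1,1.7,6,0,0,-0.49,0.3]]}}

```text
t: 4.58
eef_pos: [0.4471, -0.0756, 0.165]
tcp_rot: [-0.0, -0.035, 0.999, -0.0]
ft_force: [1.1, 0.2, 0.7]
finger_gap: 0.0607
gripper_force: 0.0
```

```bash
python3 - <<'E'
from h import *
go((.4465,-.0745,.113),94)
E
```

```text
4.575 [ 0.4471 -0.0756  0.165 ] [0.05 0.11 5.2 ] [-0. -0. -0.] [-0.34 -0.13  2.04 -0.    1.23 -1.98] [1.1 0.2 0.7] 0.060671880756002175
```

Request:
{"name": "move_arm", "arguments": {"motion": [[0,0.1,3,0,0,0,0.3],[0,0.1,5.2,0,0,0,0.4],[0,0.1,5.2,0,0,0,0.9],[0,0.1,5.2,0,0,0,0.9],[0,0.1,5.2,0,0,0,0.9]], "force": 10}}

```text
t: 5.2
eef_pos: [0.4483, -0.0747, 0.1151]
tcp_rot: [0.001, -0.037, 0.999, -0.0]
ft_force: [0.1, 0.6, 0.6]
finger_gap: 0.0301
gripper_force: 0.0
```

```bash
python3 - <<'E'
from h import *
go((.4465,-.0745,.113),94)
a=viewer.read_camera("top");b=viewer.read_camera("scene")
cv2.imwrite("pics/i.png",np.hstack([cv2.resize(a[250:400,320:520],None,fx=2,fy=2),cv2.resize(b[180:330,100:300],None,fx=2,fy=2)]))
E
```

```text
5.2 [ 0.4483 -0.0747  0.1151] [0.17 0.03 0.21] [-0.001  0.002  0.003] [-0.34 -0.06  2.08 -0.    1.12 -1.98] [0.1 0.6 0.6] 0.030065967470816773
```

View pics/i.png

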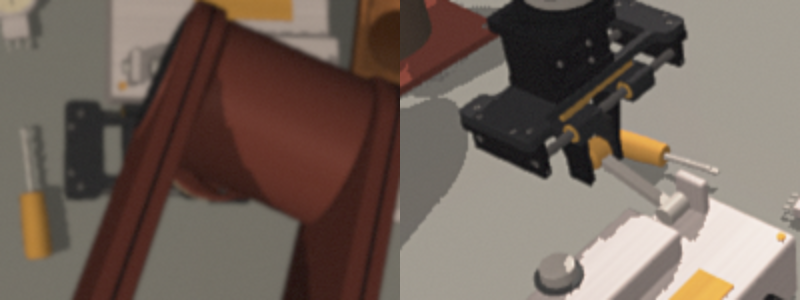

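The knob is between the fingers and the lever's arm is clear. I close fully.

Request:
{"name": "move_arm", "arguments": {"motion": [[0.1,0,0.2,0,0,0,1],[0.1,0,0.2,0,0,0,1],[0.1,0,0.2,0,0,0,1]], "force": 12}}

```text
t: 5.68
eef_pos: [0.4481, -0.0734, 0.1146]
tcp_rot: [0.002, -0.037, 0.999, 0.001]
ft_force: [-2.1, 7.3, 12.7]
finger_gap: 0.0254
gripper_force: 12.0
```

```bash
python3 - <<'E'
from h import *
go((.4465,-.0745,.113),94)
p=env.get_obs()["eef_pos"]
# arc relative to now, in tool axes (tool x = -box x, z down)
for q in np.r_[1.5:-.011:-.1]:
    a=.22-q;d=85*np.array([np.sin(a)-np.sin(-1.28),np.cos(a)-np.cos(1.28)])/10
    print(round(q,2),np.round([-d[0],-d[1]],2))
E
```

```text
5.675 [ 0.4481 -0.0734  0.1146] [ 0.17 -0.09  0.16] [0.001 0.004 0.004] [-0.34 -0.06  2.08  0.    1.12 -1.98] [-2.1  7.3 12.7] 0.025414616638697658
1.5 [-0. -0.]
1.4 [-0.28 -0.8 ]
1.3 [-0.65 -1.57]
1.2 [-1.08 -2.3 ]
1.1 [-1.59 -2.98]
1.0 [-2.17 -3.61]
0.9 [-2.8  -4.17]
0.8 [-3.48 -4.67]
0.7 [-4.22 -5.1 ]
0.6 [-4.99 -5.46]
0.5 [-5.79 -5.73]
0.4 [-6.62 -5.93]
0.3 [-7.46 -6.04]
0.2 [-8.31 -6.06]
0.1 [-9.16 -6.  ]
-0.0 [-10.    -5.86]
```

Request:
{"name": "move_arm", "arguments": {"motion": [[-0.3,0.1,-0.8,0,0,0,1],[-0.6,0.1,-1.6,0,0,0,1],[-1.1,0.1,-2.3,0,0,0,1],[-1.6,0.1,-3.0,0,0,0,1],[-2.2,0.1,-3.6,0,0,0,1]]}}

```text
t: 6.3
eef_pos: [0.4674, -0.0722, 0.1482]
tcp_rot: [-0.002, -0.037, 0.999, -0.0]
ft_force: [-5.0, -2.1, 3.3]
finger_gap: 0.0259
gripper_force: 12.0
```

```bash
cat > k.py <<'E'
from h import *
P=np.r_[.5275,-.069,.088];x=np.r_[np.cos(.065),np.sin(.065),0]
p=env.get_obs()["eef_pos"];d=p-P
print("lever q",.22-np.arctan2(d@x,d[2]),"r",np.hypot(d@x,d[2]))
for q in (.8,.6,.4,.2,0,-.03):
    a=.22-q;print(q,end=' ');go(P+.085*(np.sin(a)*x+np.cos(a)*np.r_[0,0,1]),94)
E
python3 k.py
```

```text
lever q 1.0046658371766577 r 0.08509766093261333
0.8 6.3 [ 0.4674 -0.0722  0.1482] [-1.35 -0.09 -1.09] [-0.    -0.003  0.004] [-0.32 -0.06  2.   -0.    1.2  -1.96] [-5.  -2.1  3.3] 0.02586615808569293
0.6 6.3 [ 0.4674 -0.0722  0.1482] [-2.85 -0.1  -1.88] [-0.    -0.003  0.004] [-0.32 -0.06  2.   -0.    1.2  -1.96] [-5.  -2.1  3.3] 0.02586615808569293
0.4 6.3 [ 0.4674 -0.0722  0.1482] [-4.48 -0.12 -2.35] [-0.    -0.003  0.004] [-0.32 -0.06  2.   -0.    1.2  -1.96] [-5.  -2.1  3.3] 0.02586615808569293
0.2 6.3 [ 0.4674 -0.0722  0.1482] [-6.17 -0.13 -2.5 ] [-0.    -0.003  0.004] [-0.32 -0.06  2.   -0.    1.2  -1.96] [-5.  -2.1  3.3] 0.02586615808569293
0 6.3 [ 0.4674 -0.0722  0.1482] [-7.86 -0.15 -2.3 ] [-0.    -0.003  0.004] [-0.32 -0.06  2.   -0.    1.2  -1.96] [-5.  -2.1  3.3] 0.02586615808569293
-0.03 6.3 [ 0.4674 -0.0722  0.1482] [-8.11 -0.15 -2.24] [-0.    -0.003  0.004] [-0.32 -0.06  2.   -0.    1.2  -1.96] [-5.  -2.1  3.3] 0.02586615808569293
```

Tracking is good, with r at 85.1 mm and small forces.

Request:
{"name": "move_arm", "arguments": {"motion": [[-0.7,0,-0.6,0,0,0,1],[-1.4,0,-1.1,0,0,0,1],[-2.1,0,-1.5,0,0,0,1],[-2.9,-0.1,-1.9,0,0,0,1],[-3.7,-0.1,-2.2,0,0,0,1]]}}

```text
t: 6.92
eef_pos: [0.506, -0.07, 0.1707]
tcp_rot: [0.0, -0.037, 0.999, -0.0]
ft_force: [-1.9, -1.0, 2.7]
finger_gap: 0.026
gripper_force: 12.0
```

```bash
python3 k.py|sed 's/ \[-\?[0-9.]* .*\] \[-0.*//' ; python3 k.py | tail -4
```

```text
lever q 0.4742970918939581 r 0.08542933173547762
0.8 6.925
0.6 6.925
0.4 6.925
0.2 6.925
0 6.925
-0.03 6.925
0.4 6.925 [ 0.506  -0.07    0.1707] [-0.63 -0.04 -0.09] [-0.     0.001  0.004] [-0.29  0.01  1.89  0.    1.24 -1.94] [-1.9 -1.   2.7] 0.026030547361801284
0.2 6.925 [ 0.506  -0.07    0.1707] [-2.32 -0.06 -0.23] [-0.     0.001  0.004] [-0.29  0.01  1.89  0.    1.24 -1.94] [-1.9 -1.   2.7] 0.026030547361801284
0 6.925 [ 0.506  -0.07    0.1707] [-4.   -0.07 -0.02] [-0.     0.001  0.004] [-0.29  0.01  1.89  0.    1.24 -1.94] [-1.9 -1.   2.7] 0.026030547361801284
-0.03 6.925 [ 0.506  -0.07    0.1707] [-4.25 -0.07  0.04] [-0.     0.001  0.004] [-0.29  0.01  1.89  0.    1.24 -1.94] [-1.9 -1.   2.7] 0.026030547361801284
```

Request:
{"name": "move_arm", "arguments": {"motion": [[-0.8,0,-0.1,0,0,0,1],[-1.6,0,-0.2,0,0,0,1],[-2.4,-0.1,-0.2,0,0,0,1],[-3.2,-0.1,-0.1,0,0,0,1],[-4.0,-0.1,0,0,0,0,1]]}}

```text
t: 7.55
eef_pos: [0.5475, -0.0678, 0.1715]
tcp_rot: [0.002, -0.037, 0.999, -0.0]
ft_force: [0.9, 0.3, 4.1]
finger_gap: 0.0256
gripper_force: 12.0
```

```bash
python3 k.py | sed -n '1p;6,7p'
```

```text
lever q -0.015455242683056036 r 0.08581835422033697
0 7.55 [ 0.5475 -0.0678  0.1715] [0.15 0.01 0.05] [-0.     0.004  0.005] [-0.27  0.1   1.79  0.    1.24 -1.91] [0.9 0.3 4.1] 0.025573896177984105
-0.03 7.55 [ 0.5475 -0.0678  0.1715] [-0.1   0.01  0.11] [-0.     0.004  0.005] [-0.27  0.1   1.79  0.    1.24 -1.91] [0.9 0.3 4.1] 0.025573896177984105
```

Request:
{"name": "move_arm", "arguments": {"motion": [[-0.2,0,0.1,0,0,0,1],[-0.2,0,0.1,0,0,0,1],[-0.2,0,0.1,0,0,0,0.4],[-0.2,0,0.1,0,0,0,0.4],[-0.2,0,0.1,0,0,0,0.4]]}}

```text
t: 8.18
eef_pos: [0.5469, -0.0678, 0.1683]
tcp_rot: [-0.0, -0.037, 0.999, 0.0]
ft_force: [0.4, 0.1, -1.1]
finger_gap: 0.0473
gripper_force: 0.0
```

Request:
{"name": "move_arm", "arguments": {"motion": [[0,0,0,0,0,0,0.4],[0,0,-3,0,0,0,0.4],[0,0,-8,0,0,0,0.4],[6,0,-12,0,0,0,0.4],[12,0,-12,0,0,0,0.4]]}}

```text
t: 8.8
eef_pos: [0.4337, -0.0769, 0.2915]
tcp_rot: [0.002, -0.037, 0.999, -0.001]
ft_force: [0.1, -0.7, 0.7]
finger_gap: 0.0519
gripper_force: 0.0
```

Request:
{"name": "move_arm", "arguments": {"motion": [[4,6,0,0,0,0,0.4],[4,12,0,0,0,0,0.4],[4,18,0,0,0,0,0.4],[4,24,0,0,0,0,0.4],[4,24,0,0,0,0,0.4]]}}

```text
t: 9.43
eef_pos: [0.3742, 0.1639, 0.2885]
tcp_rot: [-0.0, -0.041, 0.999, 0.001]
ft_force: [-0.4, -1.2, 0.1]
finger_gap: 0.0521
gripper_force: 0.0
```

```bash
python3 - <<'E'
from h import *
a=viewer.read_camera("top");b=viewer.read_camera("scene")
cv2.imwrite("pics/z.png",np.hstack([cv2.resize(a[180:380,300:560],None,fx=1.5,fy=1.5),cv2.resize(b[200:400,60:320],None,fx=1.5,fy=1.5)]))
E
```

```text
(no output)
```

View pics/z.png

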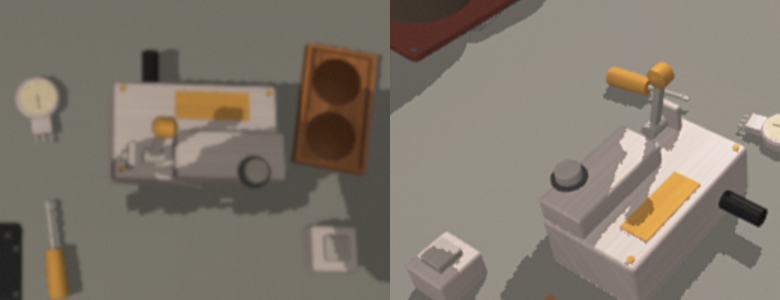

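The lever is back home, with the knob at top-view pixel (409,265) as at the start. Nothing else has moved and the button is up.

```bash
python3 -c "
from station import env
print(env.hand_in())"
```

```text
the job is handed in; nothing more can be done
None
```

I pressed the test button, the lever dropped by itself, and I lifted it by its knob back to its home position, where it stayed after I let go; the lamp button, lens clock, lens tray and screwdriver were left untouched, and the job is handed in.

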